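# Pack the thread gauges back into their case

### The arm

A 6-joint arm with a two-finger parallel gripper is mounted at the origin on the work surface. World frame = base frame: x ahead of the robot, y to its left, z up, the work surface at z = 0. Lengths are in mm, angles in rad, forces in N, time in s.
With the tool pointing down it reaches from about 275 to 750 mm from the base axis. Payload 10.2 kg.
Tool frame: the origin (TCP) lies midway between the tips of the shut fingers; the grasp point (between the pads) lies 19 mm behind it (ctrl.grip_depth is the distance from the TCP to the grasp point, in mm); y points along the fingers, x is the direction in which the jaws open and shut, and the axes are right-handed (so a half turn about y gives the same grasp; the last joint's range is limited). The gripper opens to 85 mm and grips with 20 to 120 N. Pads are 22 mm wide; open, the fingers measure 114 mm over their backs; the gripper's body (76 mm by 85 mm) begins 54 mm behind the grasp point. The pads swing forward as they close: fully open they stand 13 mm farther back than shut.
Start: joints at [1.046, 0.313, 1.498, -0, 1.331, -0.223], TCP at [156.063, 501.274, 231.294] pointing down, gripper open.
Joint ranges: [-2.94, 2.94], [-0.97, 2.17], [0.19, 2.56], [-1.23, 4.37], [0.02, 3.11], [-2.88, 2.88]. Speed limits (rad/s): [2.39, 2.39, 3.01, 3.14, 3.14, 3.14].

### API

Orientations are given as a unit quaternion [w, x, y, z].
In Python, from rig import ctrl gives the robot as it stands. The module is installed in compiled form; this text tells all that it offers.
- The arm moves only by the tool drive_tool, never from a script. Its arguments are lists of equal length, an entry for each row: "gripper": the closure, from 0 (fully open) to 1 (shut); "offset": the shift along the tool's x, y, z in m, a list of three; "turn": the turn about the tool's y in degrees. In form: {"gripper": [gripper, ...], "offset": [[tx, ty, tz], ...], "turn": [turn, ...]}. A call has 1 to 20 rows; each row shifts and turns the commanded pose from where the row before left it, along the tool's axes as they then stand; what a row does not reach is not made up. A row lasts 1/12 s, in which the tool goes at most 41.7 mm and 7.16 degrees, less where a joint would pass 70% of its speed; a pose out of reach is approached as far as the arm can. A call is refused whole if a number of a shift passes 0.0417 or a number of a turn 7.16, either way. A call with a gripper value outside its range is refused whole. The fingers move at their own pace and stop on an object; "force" is the grip in N (left out, the last holds). Time passes only in rows, so rows that do not move let the fingers close. It gives the time, the measured TCP pose, the force and the opening at its end, in the units of the state.
- ctrl.sense(): the state, without advancing time (a new reading comes with each control period).
- ctrl.capture(name): name is "side" or "top"; returns (picture, depth): 400x640x3 uint8, red, green, blue; 400x640 float32, mm along the optical axis (not along the pixel's ray), 0 where there is no reading.
- ctrl.camera_params(name): a dict with "fovy" (degrees; the focal length in pixels is half the picture's height over the tangent of half this angle, whatever the lens; pixels are square), "cx", "cy" (the principal point, pixels), "distortion" ([k1, k2, p1, p2, k3] as OpenCV has them; the pictures are not rectified), "view" (4x4, takes a point from world to camera coordinates). Camera axes: x right, y down, z forward; pixel columns grow to the right and rows downward; lengths in mm; the calibration is good to about 2 mm. A picture is of the moment at which its call begins. camera_params takes no time and is no camera call.
- ctrl.finish_job(): hands the job in, once; it reports no verdict.
Trained networks look in the newest picture that a camera, given by its name, has taken for a name from the list of things; names that differ only in an ending like _2 or _b are one class to them, and where a whole thing is asked for, a point or a joint stands for the part that bears it (a point fixed in the world has none). Each returns a list of dicts, best first, with "score" (0 to 1); they miss things now and then, are a little off and sometimes report something else, mostly with a low value. They report only what shows in the picture. A call takes as long as a camera call. They do not tell look-alikes from the thing itself.
- ctrl.boxes_of(camera, query): "centre" ([x, y, z] in mm, in the coordinates of the camera as it stood for that picture, good to about 4 mm: the middle of the surface that is visible of it).
- ctrl.regions_of(camera, query): "mask" (400x640 bool, what is visible of it).
- ctrl.pinpoint(camera, query): "centre" ([x, y, z] in mm, in the coordinates of the camera as it stood for that picture, good to about 4 mm: a listed point, or the origin of a listed thing).
The state is a dict: "time_s": time; "joints": joint angles; "dq": joint speeds; "tau": joint torques, N m; "eef_pos": TCP position; "ee_rot": TCP orientation; "force": force on the tool from outside, world axes, zero at the start; "wrist_torque": the same for the moment, N m; "grip_width": opening from 0.0 (shut) to 1.0 (fully open).
Only numpy, scipy, OpenCV 4.12 (cv2) and the standard library are available. Lean on these libraries where they do the work, as an engineer would, in place of code of your own. Each camera call takes 0.05 s, during which the arm holds its last target.

### The job

Put the good gauges back in the open aluminium case, in any order except where stated: lay the plain chrome ring gauge flat over the white post, fold the brass pitch comb shut and lay it flat in the green-railed tray, and stand the plain blued plug gauge upright in the blue cup. Only once the plug stands in its cup and has been let go, fit the yellow cap, open end down, over its thread until it sits on the shoulder. The red-marked ring and the red-marked plug are rejects: leave them where they are.

Things in the scene. Friction and masses are not known exactly. Their poses are not given: they have to be found in the camera images.
- ring: plain chrome steel thread ring gauge lying flat on the shelf, no red; outer diameter 52, bore 28, height 18 mm, about 0.2 kg. Origin at the centre of its underside, z up along the bore.
- plug: plain blued steel plug gauge (dark blue, no red) standing upright on the shelf: round handle diameter 32 from the underside up to 34 mm, then a thread diameter 18 up to 54 mm with a tapered tip (10 mm across); the handle's top is the shoulder. About 0.22 kg. Origin at the centre of the handle's underside, z up.
- cap: yellow plastic thread protector cap standing on its open end, closed end up: outer diameter 35, inner diameter 28, height 28, inside depth 24.5 mm, about 30 g. Origin at the centre of the open end (underside), z up to the closed end. Seated on the plug, its underside is 34 mm above the plug's underside.
- comb: folding brass pitch comb lying flat, found partly open like a V: two bar leaves, each 104 long, 12.5 wide, 14 mm high, 0.13 kg in all. Origin: underside, centre of the folded comb (104 x 26 mm). Own x runs along the first leaf, which lies on the -y side (y -13 to -0.5); the upright hinge pin is at x = -46, y = 0 mm; the second, toothed leaf swings out to +y.
- comb_leaf (a joint): angle of the comb's second leaf to the first, rad: 0 folded shut (leaves side by side, parallel), growing as it opens towards +y. It starts between 0.3 and 0.6, turns freely apart from a light friction (0.03 N m) and stays where it is left; squeezing the two leaves together about mid-length shuts it.
- ring_nest: place for the ring in the open case: fixed dark pad 130 (x) by 88 (y) by 4 mm thick, in its middle a white post, diameter 14, tapering to 6 mm, 16 mm high above the pad. Origin under the pad's centre, 3 mm above the shelf. The three pads lie side by side at 100 mm spacing; case walls 18 mm above the shelf, 8 mm beyond the pads in x and 16 mm in y.
- plug_nest: place for the plug in the open case: fixed pad like the ring's with a blue round cup wall, inner diameter 48, outer 58, 12 mm high above the pad. Origin under the pad's centre; cup floor (pad top) 4 mm above the origin. The case's lid lies open flat behind the pads, 20 mm high.
- comb_nest: place for the comb in the open case: a pad like the ring's with low green rails, 6 mm high above the pad, round a space 124 mm long (x) by 48 mm wide (y); the long rails are open over the middle 60 mm for the fingers. Fixed. Origin under the pad's centre; pad top 4 mm above the origin. The comb may lie either way round along x.
- red_ring: reject: ring gauge just like the plain one but with a broad red band on its top face. To be left alone. Origin at the centre of its underside.
- red_plug: reject: plug gauge just like the plain one but with a red band round the top of the handle and a red shoulder. To be left alone. Origin at the centre of its underside.
Mind the look-alikes: they are no part of the job. What is shaped like the ring but pink or purple is not meant.

How it is judged:
By the outcome, as a careful person would: the job done as asked, in the order asked, and still so for the second after the job is handed in, with the robot touching nothing.
It also fails if it takes over 115 s, if anything falls off the work surface, if the arm or the gripper's body presses on something with over 40 N, if the wrist force passes 120 N, or if a joint passes its speed limit or range.

## Working session

There is one attempt and no reset: what is moved stays moved. The work goes in short steps, Python scripts to look and compute and a tool call to move; the robot and the scene stay as the last step left them, time stands still between calls to the robot, and variables do not carry over. Pictures are saved under pics/ and viewed, and the job is handed in when it is done.

Besides the shell and the picture viewer there is one more tool, called after "Request:" as name(argument=value, ...), one argument or row to a line, values as JSON. drive_tool: Moves the arm, as the interface text tells. Its arguments: {"type":"object","properties":{"gripper":{"type":"array","items":{"type":"number"}},"offset":{"type":"array","items":{"type":"array","items":{"type":"number"}}},"turn":{"type":"array","items":{"type":"number"}},"force":{"type":"number"}},"required":["gripper","offset","turn"]}

```bash
mkdir -p pics; cat > h.py <<'E'
import numpy as np, cv2
from rig import ctrl
def cap(n,f=None):
    p,d=ctrl.capture(n)
    if f: cv2.imwrite('pics/'+f+'.png',p[:,:,::-1])
    return p,d
def K(n):
    c=ctrl.camera_params(n); f=200/np.tan(np.radians(c['fovy'])/2)
    return np.array([[f,0,c['cx']],[0,f,c['cy']],[0,0,1.]]),np.array(c['distortion'],float),np.array(c['view'])
def c2w(n,p):
    V=K(n)[2]; return (np.linalg.inv(V)@np.r_[p,1])[:3]
def px2w(n,uv,dep):
    k,d,V=K(n); uv=np.asarray(uv,float).reshape(-1,2); dep=np.asarray(dep,float).ravel()
    q=cv2.undistortPoints(uv.reshape(-1,1,2),k,d)[:,0]
    P=np.c_[q*dep[:,None],dep,np.ones(len(q))]
    return (P@np.linalg.inv(V).T)[:,:3]
def ray(n,uv,z):
    k,d,V=K(n); q=cv2.undistortPoints(np.asarray(uv,float).reshape(-1,1,2),k,d)[:,0]
    I=np.linalg.inv(V); o=I[:3,3]; r=np.c_[q,np.ones(len(q))]@I[:3,:3].T
    return o+r*((z-o[2])/r[:,2])[:,None]
def cloud(n,d):
    v,u=np.nonzero(d>0); return np.c_[u,v],px2w(n,np.c_[u,v],d[v,u])
E
python3 - <<'E'
from h import *
for n in('top','side'):
    p,d=cap(n,n+'0'); k,dd,V=K(n); print(n,k[0,0],dd,np.linalg.inv(V).round(3))
    for q in ['ring','plug','cap','comb','ring_nest','plug_nest','comb_nest']+(['red_ring','red_plug'] if n=='top' else []):
        for f in (ctrl.pinpoint,):
            print(n,q,[(c2w(n,r['centre']).round(0).tolist(),round(r['score'],2)) for r in f(n,q)[:4]])
print(ctrl.sense())
E
```

```text
top 395.90372993661185 [-0.09404733  0.          0.          0.          0.        ] [[ 1.900000e-02 -9.920000e-01  1.270000e-01  3.628170e+02]
 [-9.990000e-01 -1.500000e-02  3.000000e-02 -2.750600e+01]
 [-2.800000e-02 -1.270000e-01 -9.910000e-01  1.131635e+03]
 [ 0.000000e+00  0.000000e+00  0.000000e+00  1.000000e+00]]
top ring [([331.0, 181.0, -2.0], 0.73), ([373.0, 106.0, -4.0], 0.67), ([452.0, 10.0, -4.0], 0.66), ([349.0, 18.0, -3.0], 0.56)]
top plug [([451.0, 122.0, 0.0], 0.68), ([617.0, -97.0, 2.0], 0.3)]
top cap [([442.0, -237.0, -0.0], 0.66)]
top comb [([529.0, 336.0, -2.0], 0.61)]
top ring_nest [([618.0, -95.0, 2.0], 0.59), ([531.0, 335.0, -2.0], 0.3)]
top plug_nest [([625.0, 3.0, -1.0], 0.78)]
top comb_nest [([618.0, 107.0, -0.0], 0.56), ([451.0, -116.0, 0.0], 0.48)]
top red_ring [([446.0, 223.0, -5.0], 0.59)]
top red_plug [([452.0, -115.0, 2.0], 0.62)]
side 412.26014923661046 [0.03625446 0.         0.         0.         0.        ] [[ 8.79000e-01 -3.01000e-01  3.69000e-01  1.48665e+02]
 [-4.76000e-01 -5.87000e-01  6.55000e-01 -5.74792e+02]
 [ 2.00000e-02 -7.51000e-01 -6.59
[... 439 characters left out ...]
ide comb_nest [([626.0, 106.0, 5.0], 0.89)]
{'time_s': 0.9, 'joints': array([ 1.04560451e+00,  3.12860219e-01,  1.49768584e+00, -1.44112229e-05,
        1.33099786e+00, -2.23407655e-01]), 'dq': array([ 0.00113862, -0.00178158,  0.00015073, -0.00109146,  0.00061333,
       -0.00047065]), 'tau': array([ 3.48699750e-04, -4.12162042e+01, -2.59898096e+01, -2.68336153e-04,
        5.40534584e-04,  3.01790362e-05]), 'eef_pos': array([156.06669217, 501.27682934, 231.31987919]), 'ee_rot': array([ 0.56948039, -0.56947569, -0.41917737,  0.41914182]), 'force': array([ 0.42585131, -0.10320932,  1.03283254]), 'wrist_torque': array([ 0.01460077, -0.04943818,  0.0164833 ]), 'grip_width': 0.9990361633748157}
```

View pics/top0.png

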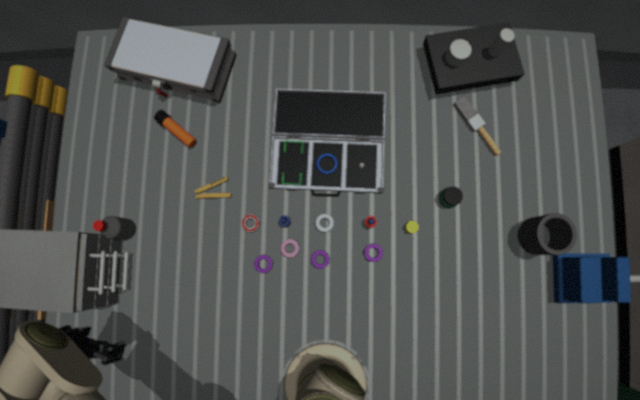

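View pics/side0.png

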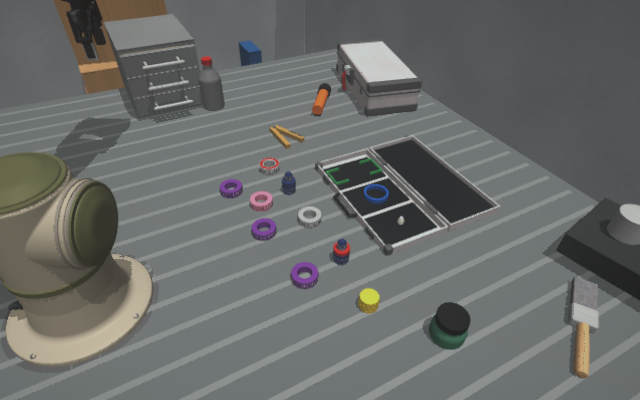

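The top picture shows the case at (327,165), the plain ring at (325,222), the plain plug at (285,222), the cap at (412,227) and the V-shaped comb at (212,188). The rejects are at (250,222) and (371,222), and the pink and purple rings lie nearer the robot. Next I'll measure positions more precisely.

```bash
python3 - <<'E'
from h import *
from scipy.spatial.transform import Rotation as R
q=ctrl.sense()['ee_rot']; print(R.from_quat(q[[1,2,3,0]]).as_matrix().round(3), ctrl.grip_depth)
guess=dict(ring=(451,9,18),plug=(453,121,54),cap=(441,-236,28))
for n in('top','side'):
    p,d=cap(n); np.save(n+'.npy',d); cv2.imwrite(n+'.png',p[:,:,::-1])
    uv,P=cloud(n,d); np.savez(n+'c.npz',uv=uv,P=P,c=p[uv[:,1],uv[:,0]])
    for q,g in guess.items():
        s=(np.hypot(P[:,0]-g[0],P[:,1]-g[1])<40)
        Q=P[s]; fl=np.median(Q[Q[:,2]<6,2])
        T=Q[np.abs(Q[:,2]-g[2])<4] if q!='plug' else Q[np.abs(Q[:,2]-g[2])<7]
        c,r=cv2.minEnclosingCircle(T[:,:2].astype(np.float32)) if len(T) else (None,None)
        print(n,q,'floor',fl.round(1),len(T),T.mean(0).round(1),'circ',np.round(c,1),round(r,1))
        H=Q[Q[:,2]>8]; print('  above8 mean',H.mean(0).round(1),'bbox',H.min(0).round(0),H.max(0).round(0), np.round(cv2.minEnclosingCircle(H[:,:2].astype(np.float32))[0],1))
        for r in ctrl.boxes_of(n,q)[:1]: print('  box',c2w(n,r['centre']).round(1))
E
python3 - <<'E'
import cv2
t=cv2.imread('top.png');s=cv2.imread('side.png')
cv2.imwrite('pics/tz.png',cv2.resize(t[80:210,180:400],None,fx=3.6,fy=3.6,interpolation=cv2.INTER_CUBIC))
cv2.imwrite('pics/sz.png',cv2.resize(s[110:320,220:510],None,fx=2.75,fy=2.75,interpolation=cv2.INTER_CUBIC))
E
```

```text
[[ 0.297  0.    -0.955]
 [ 0.955  0.     0.297]
 [ 0.    -1.    -0.   ]] 18.700000000000003
top ring floor -1.3 160 [449.6  11.3  16.8] circ [449.4  11.3] 25.6
  above8 mean [448.8  11.2  16.1] bbox [425. -15.   8.] [473.  37.  22.] [449.5  11.2]
  box [372.6 106.8  14.6]
top plug floor -1.4 30 [451.8 122.5  50.6] circ [451.3 122.7] 8.8
  above8 mean [450.7 120.9  36.8] bbox [436. 107.   9.] [467. 139.  56.] [452.  123.3]
  box [558.5 340.   10.1]
top cap floor -1.7 102 [ 440.6 -236.1   26.5] circ [ 440.3 -235.7] 17.7
  above8 mean [ 440.3 -234.7   24.9] bbox [ 423. -253.    9.] [ 456. -218.   30.] [ 440.5 -235.3]
side ring floor -0.8 236 [447.1   7.7  16.7] circ [448.3   8.9] 26.7
  above8 mean [446.5   6.3  15.3] bbox [422. -17.   8.] [472.  35.  20.] [448.2   8.8]
  box [373.1  99.1  11.6]
side plug floor -1.0 33 [449.1 118.3  50.6] circ [449.4 118.2] 7.9
  above8 mean [447.  114.2  30.4] bbox [433. 104.   8.] [466. 138.  54.] [448.6 120.8]
  box [450.3 112.1  32.9]
side cap floor -0.3 268 [ 438.6 -236.7   27.2] circ [ 438.  -235.9] 18.6
  above8 mean [ 436.4 -239.4   23.8] bbox [ 421. -254.    9.] [ 456. -219.   30.] [ 438.4 -236.5]
  box [ 432.3 -241.    31.6]
```

```bash
ls pics
```

```text
side0.png
sz.png
top0.png
tz.png
```

View pics/tz.png

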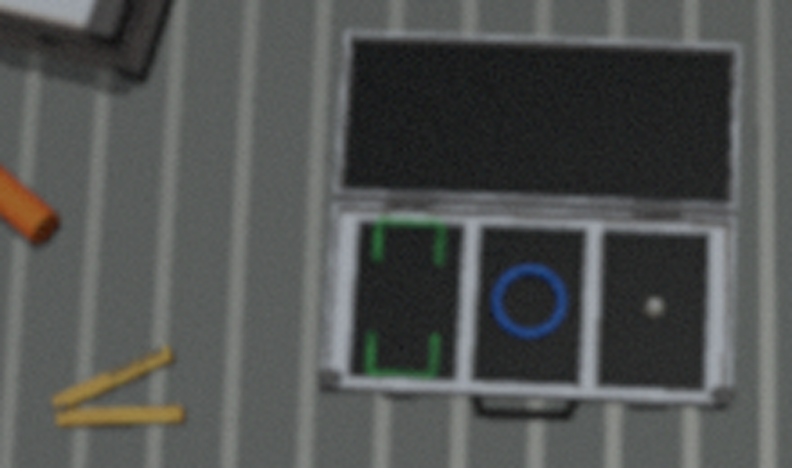

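View pics/sz.png

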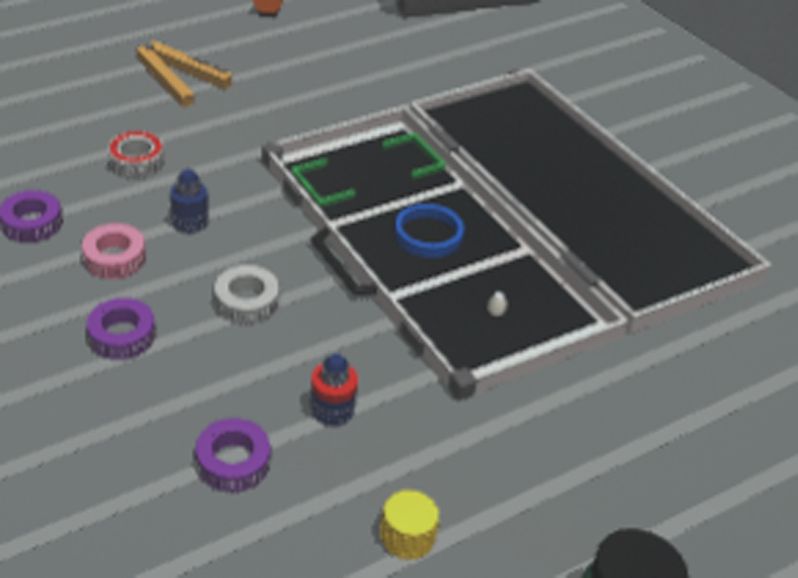

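The zoomed views show the green rails at left, the blue cup in the middle and the white post at right of the case. Case and lid are turned only slightly. Next I'll segment the nests and the comb by colour.

```bash
python3 - <<'E'
from h import *
for n in('top','side'):
    z=np.load(n+'c.npz'); P=z['P']; uv=z['uv']; c=z['c'].astype(int); r,g,b=c.T
    reg=(P[:,0]>530)&(P[:,0]<710)
    W=lambda m,zz: ray(n,uv[m],zz)
    m=reg&(abs(P[:,1]-5)<50)&(b-r>50); Q=W(m,18)
    cc=cv2.minEnclosingCircle(Q[:,:2].astype(np.float32)); e=cv2.fitEllipse(Q[:,:2].astype(np.float32)); print(n,'cup',len(Q),np.round(cc[0],1),cc[1],'ell',np.round(e[0],1),'mean',Q.mean(0)[:2].round(1),'z',np.median(P[m,2]))
    m=reg&(abs(P[:,1]-107)<50)&(g-r>25)&(g-b>15); Q=W(m,13); rect=cv2.minAreaRect(Q[:,:2].astype(np.float32)); print(n,'rails',len(Q),rect,'z',np.median(P[m,2]))
    m=(np.hypot(P[:,0]-618,P[:,1]+95)<30)&(c.min(1)>105); Q=P[m]; print(n,'post',len(Q),Q.mean(0).round(1),'ray@16',W(m,15).mean(0).round(1),Q[:,2].max())
    m=(abs(P[:,0]-530)<60)&(abs(P[:,1]-335)<90)&(r-b>40); Q=W(m,13)[:,:2]; 
    Q=P[m&(P[:,2]>7)][:,:2] if n=='side' else Q
    print(n,'comb',len(Q),'z',np.median(P[m,2]),Q.min(0),Q.max(0))
    # two lines kmeans
    best=None
    from scipy.optimize import minimize
    # model: hinge h, leaf angle a, opening t
    def pts(x):
        hx,hy,a,t=x; L=np.linspace(-6,98,60)
        o=[]
        for ang,off in((a,-6.75),(a+t,6.75)):
            d=np.array([np.cos(ang),np.sin(ang)]);nn=np.array([-d[1],d[0]])
            o.append(np.array([hx,hy])+L[:,None]*d+off*nn)
        return o
    def cost(x):
        hx,hy,a,t=x;ds=[]
        D=Q-[hx,hy]
        for ang,lo,hi in((a,-13,-.5),(a+t,.5,13)):
            d=np.array([np.cos(ang),np.sin(ang)]);u=D@d;v=D@np.array([-d[1],d[0]])
            ds.append(np.hypot(np.clip(-6-u,0,None)+np.clip(u-98,0,None),np.abs(v-(lo+hi)/2)))
            # coverage handled by symmetric term
        f=np.minimum(*ds)**2
        from scipy.spatial import cKDTree
        q=np.vstack(pts(x)); g=cKDTree(Q).query(q)[0]
        return f.mean()+ (g**2).mean()
    for a0 in(-1.7,-1.5,-1.3,1.4,1.57,1.8):
      for t0 in(.3,.5):
       for hy in(385,290):
        for hx in (515,530):
         rr=minimize(cost,[hx,hy,a0,t0],method='Nelder-Mead',options=dict(maxiter=800))
         if best is None or rr.fun<best.fun: best=rr
    x=best.x; mid=np.array([q[29:31].mean(0) for q in pts(x)])
    print(' comb fit',x.round(3),best.fun,'mids',mid.round(1).tolist(), 'origin',mid.mean(0).round(1))
E
```

```text
top cup 146 [619.9   6.5] 29.801870346069336 ell [619.6   6.5] mean [619.5   6.4] z 16.385869523040697
top rails 184 ((622.98876953125, 106.60667419433594), (58.88152313232422, 130.99685668945312), 88.2457504272461) z 8.009996597781537
top post 5 [617.4 -93.5  20.3] ray@16 [618.6 -93.8  15. ] 22.563056193482225
top comb 305 z 12.03629122213988 [516.70820492 284.12215944] [579.72559532 389.35771152]
 comb fit [ 5.28682e+02  3.81215e+02 -1.54200e+00  3.85000e-01] 15.972905898510867 mids [[523.2, 335.0], [553.4, 341.8]] origin [538.3 338.4]
side cup 231 [618.    2.7] 34.17561340332031 ell [617.9   3.3] mean [617.5   2.9] z 15.23037369105964
side rails 237 ((621.8716430664062, 104.9524154663086), (63.689815521240234, 132.89230346679688), 88.2071762084961) z 9.854081864506611
side post 41 [615.6 -95.1  15.2] ray@16 [615.8 -95.   15. ] 23.406220863443536
side comb 237 z 13.207429670810257 [514.99906924 282.2861878 ] [578.75251214 387.2493825 ]
 comb fit [ 5.26766e+02  3.80489e+02 -1.52900e+00  3.74000e-01] 17.07033879623929 mids [[521.9, 334.2], [551.5, 341.1]] origin [536.7 337.7]
```

```bash
cat > go.py <<'E'
import sys
from h import *
from scipy.spatial.transform import Rotation as R
s=ctrl.sense(); q=s['ee_rot']; M=R.from_quat(q[[1,2,3,0]]).as_matrix(); p=s['eef_pos']
psi=np.degrees(np.arctan2(M[1,0],M[0,0]))
print('t',round(s['time_s'],2),'p',p.round(1),'psi',psi.round(2),'w',round(s['grip_width'],3),'F',s['force'].round(1),'ydir',M[:,1].round(3),'j',s['joints'].round(2))
if len(sys.argv)>1:
    x,y,z,t=map(float,sys.argv[1:5])
    tr=(psi-t+180)%360-180
    print('before-turn axes',(M.T@(np.array([x,y,z])-p)).round(1),'turn',tr.round(1))
    M2=M@R.from_rotvec([0,np.radians(tr),0]).as_matrix()
    print('after-turn axes',(M2.T@(np.array([x,y,z])-p)).round(1))
E
python3 go.py 537.5 337.5 120 13
```

```text
t 1.3 p [156.1 501.3 231.3] psi 72.71 w 1.0 F [-0.4 -1.2 -0.5] ydir [-0. -0. -1.] j [ 1.05  0.31  1.5  -0.    1.33 -0.22]
before-turn axes [ -43.   111.3 -412.9] turn 59.7
after-turn axes [ 334.8  111.3 -245.4]
```

Request:
drive_tool(
  gripper=[0, 0, 0, 0, 0, 0, 0, 0, 0, 0, 0, 0, 0, 0, 0, 0, 0, 0, 0, 0],
  offset=[
    [-0.003, 0.008, -0.0295],
    [-0.003, 0.008, -0.0295],
    [-0.003, 0.008, -0.0295],
    [-0.003, 0.008, -0.0295],
    [-0.003, 0.008, -0.0295],
    [-0.003, 0.008, -0.0295],
    [-0.003, 0.008, -0.0295],
    [-0.003, 0.008, -0.0295],
    [-0.003, 0.008, -0.0295],
    [-0.003, 0.008, -0.0295],
    [-0.003, 0.008, -0.0295],
    [-0.003, 0.008, -0.0295],
    [-0.003, 0.008, -0.0295],
    [-0.003, 0.008, -0.0295],
    [0, 0, 0],
    [0, 0, 0],
    [0, 0, 0],
    [0, 0, 0],
    [0, 0, 0],
    [0, 0, 0],
  ],
  turn=[0, 0, 0, 0, 0, 0, 0, 0, 0, 0, 6, 6, 6, 6, 6, 6, 6, 6, 6, 6],
)

```text
time_s: 2.97
eef_pos: [528.6, 322.3, 119.2]
ee_rot: [-0.703, 0.703, 0.076, -0.076]
force: [-0.1, 0.4, -0.3]
grip_width: 1.0
```

```bash
python3 go.py 537.5 337.5 60 13; python3 - <<'E'
from h import *
for n in('top','side'): cap(n,n+'1')
E
```

```text
t 2.97 p [528.6 322.3 119.2] psi 12.41 w 1.0 F [-0.1  0.4 -0.3] ydir [-0. -0. -1.] j [ 0.36  0.62  1.34 -0.    1.19  0.14]
before-turn axes [11.9 59.2 12.9] turn -0.6
after-turn axes [12.1 59.2 12.8]
```

```bash
python3 - <<'E'
import cv2,numpy as np
a=cv2.imread('pics/top1.png')[130:250,150:310]; b=cv2.imread('pics/side1.png')[20:180,200:400]
cv2.imwrite('pics/z1.png',np.hstack([cv2.resize(a,(400,300),interpolation=2),cv2.resize(b,(375,300),interpolation=2)]))
E
```

```text
(no output)
```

View pics/z1.png

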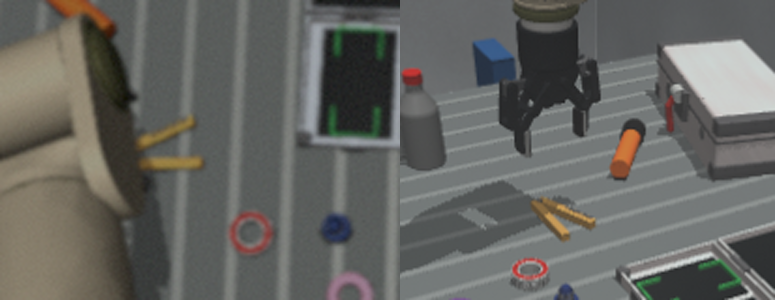

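The side view shows the open gripper above the comb and aligned with it. Going down and squeezing.

Request:
drive_tool(
  gripper=[0, 0, 0, 0, 0, 0, 0, 0, 0, 0, 0, 0],
  offset=[
    [0.012, 0, 0.013],
    [0, 0.014, 0],
    [0, 0.014, 0],
    [0, 0.014, 0],
    [0, 0.014, 0],
    [0, 0.014, 0],
    [0, 0.014, 0],
    [0, 0.014, 0],
    [0, 0.012, 0],
    [0, 0.006, 0],
    [0, 0, 0],
    [0, 0, 0],
  ],
  turn=[0, 0, 0, 0, 0, 0, 0, 0, 0, 0, 0, 0],
)

```text
time_s: 4.07
eef_pos: [537.6, 337.7, 3.5]
ee_rot: [0.703, -0.703, -0.079, 0.078]
force: [-0.3, 0.4, -0.1]
grip_width: 0.999
```

Request:
drive_tool(
  gripper=[0.2, 0.3, 0.4, 0.5, 0.6, 0.7, 0.8, 0.9, 1, 1, 1, 1, 1, 1, 1, 1],
  offset=[
    [0, 0, 0],
    [0, 0, 0],
    [0, 0, 0],
    [0, 0, 0],
    [0, 0, 0],
    [0, 0, 0],
    [0, 0, 0],
    [0, 0, 0],
    [0, 0, 0],
    [0, 0, 0],
    [0, 0, 0],
    [0, 0, 0],
    [0, 0, 0],
    [0, 0, 0],
    [0, 0, 0],
    [0, 0, 0],
  ],
  turn=[0, 0, 0, 0, 0, 0, 0, 0, 0, 0, 0, 0, 0, 0, 0, 0],
  force=30,
)

```text
time_s: 5.4
eef_pos: [537.7, 337.8, 3.8]
ee_rot: [0.703, -0.703, -0.079, 0.078]
force: [-0.5, -0.9, 6.2]
grip_width: 0.288
```

```bash
python3 go.py; python3 - <<'E'
from h import *
p,d=cap('side','side2'); cv2.imwrite('pics/z2.png',cv2.resize(p[60:180,200:360,::-1],None,fx=4,fy=4,interpolation=2))
E
```

```text
t 5.4 p [537.7 337.8   3.8] psi 12.71 w 0.288 F [-0.5 -0.9  6.2] ydir [ 0.001  0.    -1.   ] j [ 0.38  0.79  1.36 -0.    0.99  0.15]
```

View pics/z2.png

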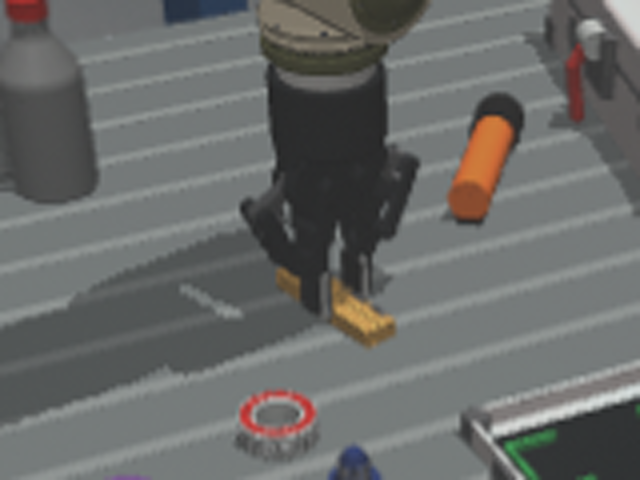

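The comb is folded and gripped: width is about 25 mm and the leaves lie side by side. Lifting and turning.

Request:
drive_tool(
  gripper=[1, 1, 1, 1, 1, 1, 1, 1, 1, 1, 1, 1, 1, 1, 1, 1, 1, 1, 1, 1],
  offset=[
    [0, -0.005, 0],
    [0, -0.01, 0],
    [0, -0.02, 0],
    [0, -0.02, 0],
    [0, -0.02, 0],
    [0, -0.02, 0],
    [0, -0.02, 0],
    [0, 0, 0],
    [0, 0, 0],
    [0, 0, 0],
    [0, 0, 0],
    [0, 0, 0],
    [0, 0, 0],
    [0, 0, 0],
    [0, 0, 0],
    [0, 0, 0],
    [0, 0, 0],
    [0, 0, 0],
    [0, 0, 0],
    [0, 0, 0],
  ],
  turn=[0, 0, 0, 0, 0, 0, 0, -6, -6, -6, -6, -6, -6, -6, -6, -6, -6, -6, -6, -4],
  force=40,
)

```text
time_s: 7.12
eef_pos: [537.2, 337.6, 118.7]
ee_rot: [0.504, -0.504, -0.496, 0.496]
force: [-0.2, -0.8, -1.4]
grip_width: 0.28
```

```bash
python3 go.py 622.4 105.8 110 88.3
```

```text
t 7.12 p [537.2 337.6 118.7] psi 89.01 w 0.28 F [-0.2 -0.8 -1.4] ydir [-0. -0. -1.] j [ 0.38  0.65  1.28  0.    1.21 -1.18]
before-turn axes [-230.3    8.7  -89.1] turn 0.7
after-turn axes [-229.2    8.7  -92. ]
```

Request:
drive_tool(
  gripper=[1, 1, 1, 1, 1, 1, 1, 1, 1, 1, 1, 1, 1],
  offset=[
    [-0.015, 0.0, -0.005],
    [-0.023, 0.0, -0.009],
    [-0.023, 0.0, -0.009],
    [-0.023, 0.0, -0.009],
    [-0.023, 0.0, -0.009],
    [-0.023, 0.0, -0.009],
    [-0.023, 0.0, -0.009],
    [-0.023, 0.0, -0.009],
    [-0.023, 0.0, -0.009],
    [-0.023, 0.0, -0.009],
    [-0.008, 0.0, -0.003],
    [0, 0, 0],
    [0, 0, 0],
  ],
  turn=[0, 0, 0, 0, 0, 0, 0, 0, 0, 0, 0.5, 0, 0],
)

```text
time_s: 8.2
eef_pos: [621.0, 106.2, 118.4]
ee_rot: [0.508, -0.508, -0.492, 0.492]
force: [0.3, 0.7, -1.4]
grip_width: 0.281
```

```bash
python3 go.py 622.4 105.8 70 88.3; python3 - <<'E'
from h import *
p,d=cap('side','side3'); cv2.imwrite('pics/z3.png',cv2.resize(p[60:260,260:480,::-1],None,fx=3,fy=3,interpolation=2))
uv,P=cloud('side',d); c=p[uv[:,1],uv[:,0]].astype(int)
m=(c[:,0]-c[:,2]>40)&(abs(P[:,0]-622)<90)&(abs(P[:,1]-106)<50)&(P[:,2]>60); Q=P[m]
print(len(Q),Q.min(0),Q.max(0),cv2.minAreaRect(Q[:,:2].astype(np.float32)))
T=Q[Q[:,2]>np.percentile(Q[:,2],90)-6]; print(cv2.minAreaRect(T[:,:2].astype(np.float32)))
E
```

```text
t 8.2 p [621.  106.2 118.4] psi 88.19 w 0.281 F [ 0.3  0.7 -1.4] ydir [-0.  0. -1.] j [-0.02  0.64  1.3   0.    1.2  -1.56]
before-turn axes [-0.3 48.4 -1.5] turn -0.1
after-turn axes [-0.3 48.4 -1.5]
303 [564.24251386  91.93769618 114.62563158] [669.22671364 119.70514496 132.05617768] ((616.8340454101562, 105.3504638671875), (27.744998931884766, 104.97671508789062), 89.40446472167969)
((616.8340454101562, 105.3504638671875), (27.744998931884766, 104.97671508789062), 89.40446472167969)
```

View pics/z3.png

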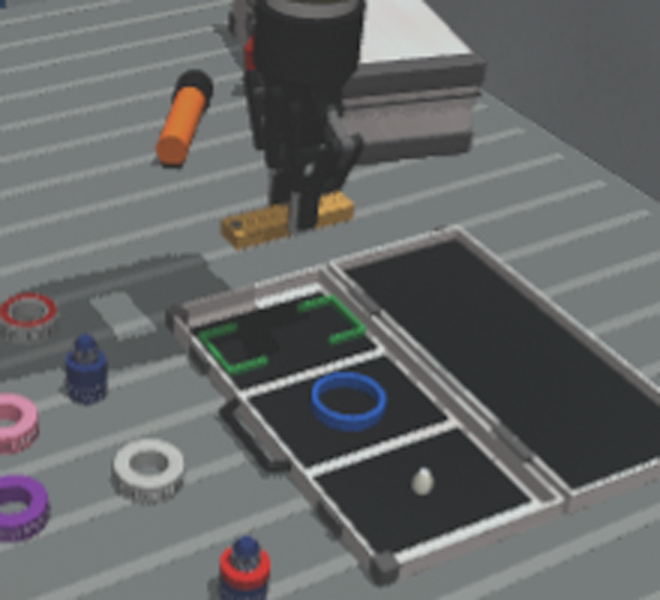

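Request:
drive_tool(
  gripper=[1, 1, 1, 1, 1, 1, 1, 1, 1, 1, 1],
  offset=[
    [0, 0.005, -0.005],
    [0, 0.014, 0],
    [0, 0.014, 0],
    [0, 0.014, 0],
    [0, 0.014, 0],
    [0, 0.014, 0],
    [0, 0.014, 0],
    [0, 0.01, 0],
    [0, 0.005, 0],
    [0, 0.002, 0],
    [0, 0, 0],
  ],
  turn=[0, 0, 0, 0, 0, 0, 0, 0, 0, 0, 0],
)

```text
time_s: 9.17
eef_pos: [626.3, 105.9, 12.2]
ee_rot: [0.508, -0.508, -0.492, 0.492]
force: [-0.5, 1.1, -2.2]
grip_width: 0.282
```

```bash
python3 go.py 626 105.8 10.8 88.3; python3 - <<'E'
from h import *
p,d=cap('side','side4'); cv2.imwrite('pics/z4.png',cv2.resize(p[110:230,300:460,::-1],None,fx=4,fy=4,interpolation=2))
E
```

```text
t 9.17 p [626.3 105.9  12.2] psi 88.23 w 0.282 F [-0.5  1.1 -2.2] ydir [-0.  0. -1.] j [-0.02  0.78  1.35 -0.    1.01 -1.56]
before-turn axes [-0.1  1.4  0.3] turn -0.1
after-turn axes [-0.1  1.4  0.3]
```

View pics/z4.png

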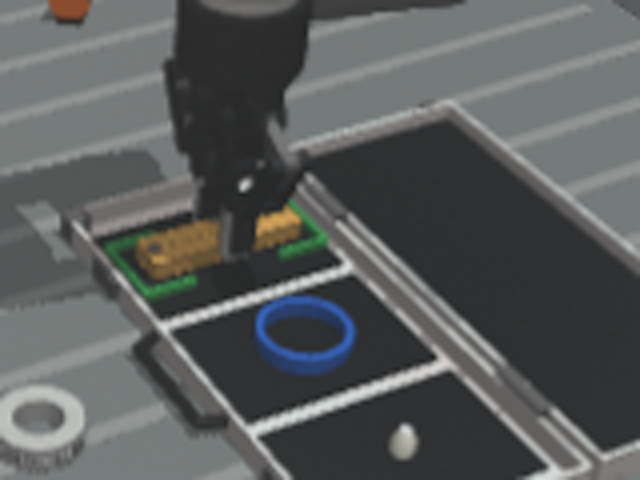

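The comb sits inside the rails. Lowering the last millimetre, releasing and rising.

Request:
drive_tool(
  gripper=[1, 1, 0.65, 0.6, 0.55, 0.5, 0.5, 0.5, 0.5, 0.5, 0.5, 0.5, 0.5, 0.5, 0.5],
  offset=[
    [0, 0.001, 0],
    [0, 0, 0],
    [0, 0, 0],
    [0, 0, 0],
    [0, 0, 0],
    [0, 0, 0],
    [0, 0, 0],
    [0, -0.005, 0],
    [0, -0.015, 0],
    [0, -0.02, 0],
    [0, -0.02, 0],
    [0, -0.02, 0],
    [0, -0.02, 0],
    [0, -0.02, 0],
    [0, 0, 0],
  ],
  turn=[0, 0, 0, 0, 0, 0, 0, 0, 0, 0, 0, 0, 0, 0, 0],
)

```text
time_s: 10.47
eef_pos: [628.0, 105.6, 136.1]
ee_rot: [-0.506, 0.51, 0.494, -0.49]
force: [0.1, -0.3, 0.4]
grip_width: 0.505
```

```bash
python3 go.py 450.3 121 125 88.3; python3 - <<'E'
from h import *
p,d=cap('side','side5'); cv2.imwrite('pics/z5.png',cv2.resize(p[110:230,300:460,::-1],None,fx=4,fy=4,interpolation=2))
E
```

```text
t 10.47 p [628.  105.6 136.1] psi 88.21 w 0.505 F [ 0.1 -0.3  0.4] ydir [ 0.007 -0.    -1.   ] j [-0.02  0.63  1.26  0.    1.24 -1.56]
before-turn axes [  9.8   9.8 178.1] turn -0.1
after-turn axes [ 10.1   9.8 178.1]
```

View pics/z5.png

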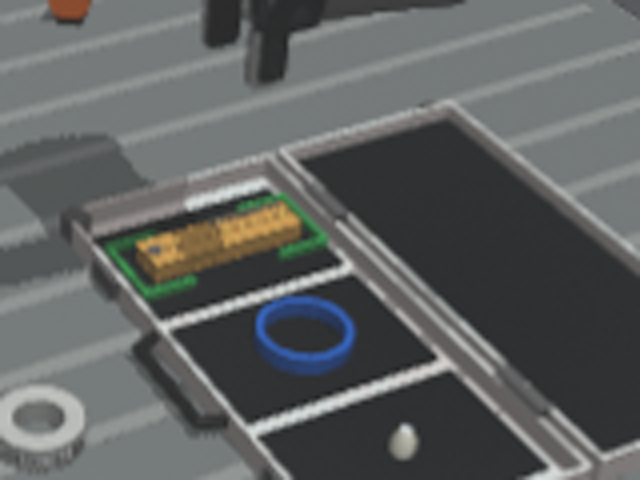

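The comb lies shut inside the green rails. Next is the plug.

Request:
drive_tool(
  gripper=[0.2, 0.2, 0.2, 0.2, 0.2, 0.2, 0.2, 0.2, 0.2, 0.2, 0.2, 0.2],
  offset=[
    [0.001, 0, 0.01],
    [0.001, 0, 0.018],
    [0.001, 0, 0.02],
    [0.001, 0, 0.02],
    [0.001, 0, 0.02],
    [0.001, 0, 0.02],
    [0.001, 0, 0.02],
    [0.001, 0, 0.02],
    [0.001, 0, 0.018],
    [0.001, 0, 0.012],
    [0, 0, 0],
    [0, 0, 0],
  ],
  turn=[0, 0, 0, 0, 0, 0, 0, 0, 0, 0, 0, 0],
)

```text
time_s: 11.52
eef_pos: [448.5, 121.1, 131.0]
ee_rot: [0.508, -0.508, -0.492, 0.492]
force: [1.0, 0.2, 0.4]
grip_width: 0.8
```

```bash
python3 go.py 450.3 121 13 88.3; python3 - <<'E'
from h import *
p,d=cap('side','side6'); cv2.imwrite('pics/z6.png',cv2.resize(p[60:260,200:420,::-1],None,fx=3,fy=3,interpolation=2))
E
```

```text
t 11.52 p [448.5 121.1 131. ] psi 88.22 w 0.8 F [1.  0.2 0.4] ydir [-0. -0. -1.] j [ 0.01  0.29  1.81 -0.    1.04 -1.53]
before-turn axes [-1.00e-01  1.18e+02 -1.90e+00] turn -0.1
after-turn axes [-1.00e-01  1.18e+02 -1.90e+00]
```

View pics/z6.png

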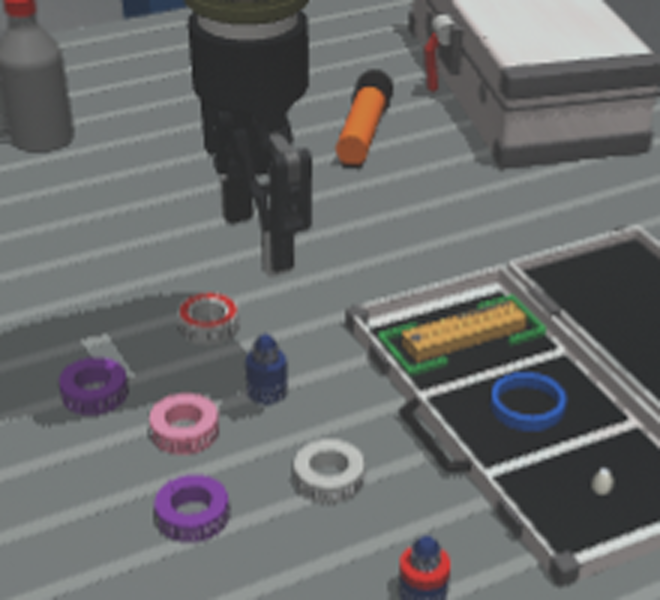

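Request:
drive_tool(
  gripper=[0.2, 0.2, 0.2, 0.2, 0.2, 0.2, 0.2, 0.2, 0.2, 0.2],
  offset=[
    [0, 0.01, -0.002],
    [0, 0.016, 0],
    [0, 0.016, 0],
    [0, 0.016, 0],
    [0, 0.016, 0],
    [0, 0.016, 0],
    [0, 0.014, 0],
    [0, 0.01, 0],
    [0, 0.004, 0],
    [0, 0, 0],
  ],
  turn=[0, 0, 0, 0, 0, 0, 0, 0, 0, 0],
)

```text
time_s: 12.4
eef_pos: [450.4, 121.0, 12.3]
ee_rot: [0.508, -0.507, -0.492, 0.493]
force: [0.2, -0.2, -0.4]
grip_width: 0.805
```

Request:
drive_tool(
  gripper=[0.3, 0.4, 0.45, 0.5, 0.55, 0.6, 0.65, 0.7, 0.8, 1, 1, 1],
  offset=[
    [0, 0, 0],
    [0, 0, 0],
    [0, 0, 0],
    [0, 0, 0],
    [0, 0, 0],
    [0, 0, 0],
    [0, 0, 0],
    [0, 0, 0],
    [0, 0, 0],
    [0, 0, 0],
    [0, 0, 0],
    [0, 0, 0],
  ],
  turn=[0, 0, 0, 0, 0, 0, 0, 0, 0, 0, 0, 0],
  force=40,
)

```text
time_s: 13.4
eef_pos: [450.8, 121.1, 13.7]
ee_rot: [-0.508, 0.508, 0.492, -0.492]
force: [-1.5, 0.2, 5.3]
grip_width: 0.361
```

```bash
python3 go.py 618.8 4.8 120 88.3; python3 - <<'E'
from h import *
p,d=cap('side','side7'); cv2.imwrite('pics/z7.png',cv2.resize(p[90:230,220:380,::-1],None,fx=4,fy=4,interpolation=2))
E
```

```text
t 13.4 p [450.8 121.1  13.7] psi 88.21 w 0.361 F [-1.5  0.2  5.3] ydir [ 0.001  0.    -1.   ] j [ 0.01  0.5   1.89  0.    0.75 -1.53]
before-turn axes [-111.  -106.2 -171.6] turn -0.1
after-turn axes [-111.3 -106.2 -171.4]
```

View pics/z7.png

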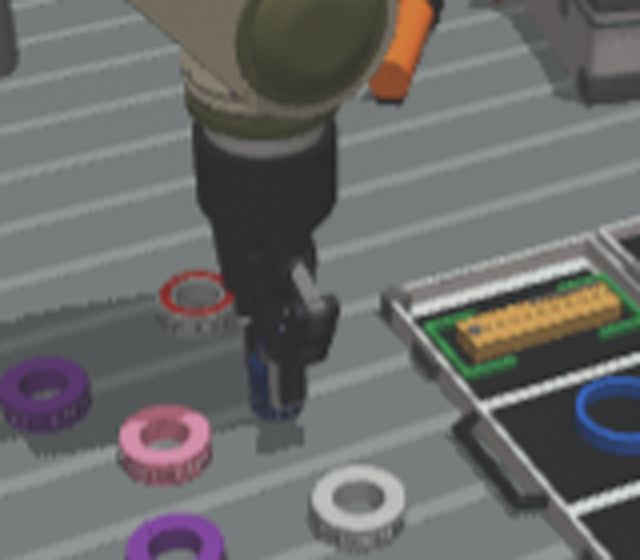

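The plug is gripped, width 31 mm. Lifting and carrying it over the cup.

Request:
drive_tool(
  gripper=[1, 1, 1, 1, 1, 1, 1, 1, 1, 1, 1, 1, 1, 1, 1, 1, 1, 1, 1, 1],
  offset=[
    [0, -0.006, 0],
    [0, -0.016, 0],
    [0, -0.02, 0],
    [0, -0.02, 0],
    [0, -0.02, 0],
    [0, -0.012, 0],
    [0, 0, 0],
    [-0.006, 0, -0.009],
    [-0.011, 0, -0.017],
    [-0.012, 0, -0.019],
    [-0.012, 0, -0.019],
    [-0.012, 0, -0.019],
    [-0.012, 0, -0.019],
    [-0.012, 0, -0.019],
    [-0.012, 0, -0.019],
    [-0.012, 0, -0.017],
    [-0.007, 0, -0.01],
    [-0.003, 0, -0.004],
    [0, 0, 0],
    [0, 0, 0],
  ],
  turn=[0, 0, 0, 0, 0, 0, 0, 0, 0, 0, 0, 0, 0, 0, 0, 0, 0, 0, 0, 0],
)

```text
time_s: 15.12
eef_pos: [617.5, 4.9, 106.2]
ee_rot: [0.508, -0.507, -0.492, 0.492]
force: [-0.6, -0.7, -3.2]
grip_width: 0.357
```

```bash
python3 go.py 618.8 4.8 60 88.3; python3 - <<'E'
from h import *
p,d=cap('side','side8'); cv2.imwrite('pics/z8.png',cv2.resize(p[90:250,300:460,::-1],None,fx=3.6,fy=3.6,interpolation=2))
E
```

```text
t 15.12 p [617.5   4.9 106.2] psi 88.2 w 0.357 F [-0.6 -0.7 -3.2] ydir [-0.002  0.    -1.   ] j [-0.18  0.63  1.35  0.    1.16 -1.72]
before-turn axes [-0.1 46.2 -1.4] turn -0.1
after-turn axes [-0.1 46.2 -1.4]
```

View pics/z8.png

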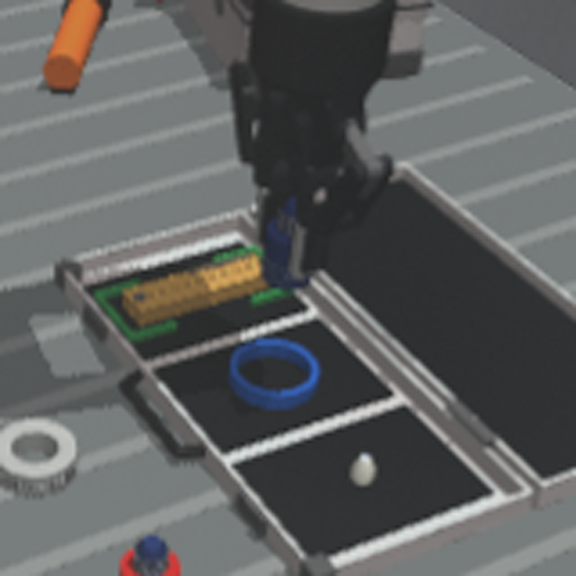

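Request:
drive_tool(
  gripper=[1, 1, 1, 1, 1, 1, 1, 1, 1],
  offset=[
    [0, 0.008, -0.001],
    [0, 0.014, 0],
    [0, 0.014, 0],
    [0, 0.014, 0],
    [0, 0.014, 0],
    [0, 0.012, 0],
    [0, 0.006, 0],
    [0, 0.001, 0],
    [0, 0, 0],
  ],
  turn=[0, 0, 0, 0, 0, 0, 0, 0, 0],
)

```text
time_s: 15.92
eef_pos: [619.1, 4.9, 24.3]
ee_rot: [0.508, -0.508, -0.492, 0.492]
force: [1.2, -0.7, -2.0]
grip_width: 0.358
```

```bash
python3 go.py 618.8 4.8 20.7 88.3; python3 - <<'E'
from h import *
p,d=cap('side','side9'); cv2.imwrite('pics/z9.png',cv2.resize(p[130:250,310:450,::-1],None,fx=4,fy=4,interpolation=2))
E
```

```text
t 15.92 p [619.1   4.9  24.3] psi 88.22 w 0.358 F [ 1.2 -0.7 -2. ] ydir [-0.  0. -1.] j [-0.18  0.74  1.41 -0.    1.   -1.72]
before-turn axes [-0.1  3.6  0.3] turn -0.1
after-turn axes [-0.1  3.6  0.3]
```

View pics/z9.png

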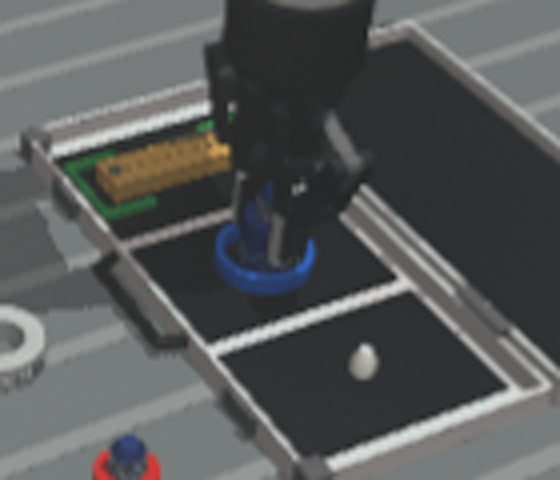

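Request:
drive_tool(
  gripper=[1, 1, 1, 1, 1],
  offset=[
    [0, 0.001, 0],
    [0, 0.001, 0],
    [0, 0.001, 0],
    [0, 0, 0],
    [0, 0, 0],
  ],
  turn=[0, 0, 0, 0, 0],
)

```text
time_s: 16.38
eef_pos: [619.1, 4.7, 21.4]
ee_rot: [-0.508, 0.508, 0.492, -0.492]
force: [0.2, 0.0, -1.9]
grip_width: 0.36
```

Request:
drive_tool(
  gripper=[1, 1, 1, 1],
  offset=[
    [0, 0.0005, 0],
    [0, 0.0005, 0],
    [0, 0, 0],
    [0, 0, 0],
  ],
  turn=[0, 0, 0, 0],
)

```text
time_s: 16.72
eef_pos: [619.2, 4.7, 20.8]
ee_rot: [-0.508, 0.508, 0.492, -0.492]
force: [-2.6, -0.1, 4.1]
grip_width: 0.359
```

Contact felt. Releasing.

Request:
drive_tool(
  gripper=[0.62, 0.6, 0.58, 0.55, 0.5, 0.45, 0.4, 0.4, 0.4, 0.4, 0.4, 0.4, 0.4, 0.4, 0.4],
  offset=[
    [0, 0, 0],
    [0, 0, 0],
    [0, 0, 0],
    [0, 0, 0],
    [0, 0, 0],
    [0, 0, 0],
    [0, 0, 0],
    [0, -0.005, 0],
    [0, -0.01, 0],
    [0, -0.015, 0],
    [0, -0.02, 0],
    [0, -0.02, 0],
    [0, -0.02, 0],
    [0, -0.02, 0],
    [0, 0, 0],
  ],
  turn=[0, 0, 0, 0, 0, 0, 0, 0, 0, 0, 0, 0, 0, 0, 0],
)

```text
time_s: 17.97
eef_pos: [620.9, 4.5, 135.6]
ee_rot: [-0.505, 0.51, 0.494, -0.49]
force: [1.0, -0.8, 0.7]
grip_width: 0.6
```

```bash
python3 go.py 449 10 125 0; python3 - <<'E'
from h import *
p,d=cap('side','side10'); cv2.imwrite('pics/z10.png',cv2.resize(p[110:250,310:450,::-1],None,fx=4,fy=4,interpolation=2))
E
```

```text
t 17.97 p [620.9   4.5 135.6] psi 88.21 w 0.6 F [ 1.  -0.8  0.7] ydir [ 0.008 -0.001 -1.   ] j [-0.18  0.6   1.32  0.    1.21 -1.72]
before-turn axes [  0.2   9.3 172.1] turn 88.2
after-turn axes [-172.     9.3    5.5]
```

View pics/z10.png

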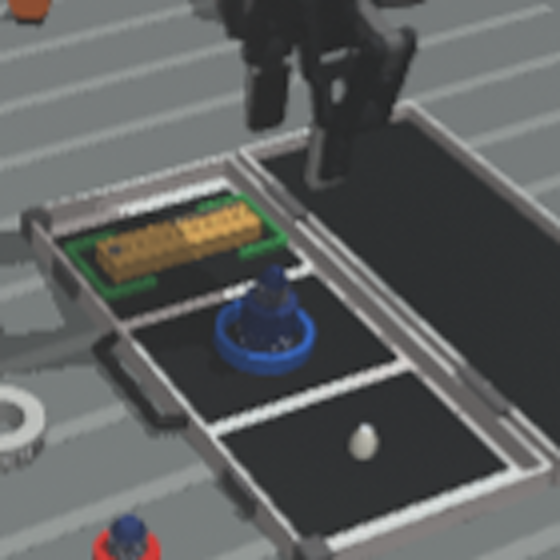

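The plug stands upright in the cup. Now the ring.

Request:
drive_tool(
  gripper=[0, 0, 0, 0, 0, 0, 0, 0, 0, 0, 0, 0, 0, 0, 0, 0, 0, 0, 0, 0],
  offset=[
    [0, 0, 0.01],
    [0, 0, 0.02],
    [0, 0, 0.022],
    [0, 0, 0.022],
    [0, 0, 0.022],
    [0, 0, 0.022],
    [0, 0, 0.022],
    [0, 0, 0.018],
    [0, 0, 0.01],
    [0, 0, 0.004],
    [0, 0, 0],
    [0, 0, 0],
    [0, 0, 0],
    [0, 0, 0],
    [0, 0, 0],
    [0, 0, 0],
    [0, 0, 0],
    [0, 0, 0],
    [0, 0, 0],
    [0, 0, 0],
  ],
  turn=[0, 0, 0, 0, 0, 6, 6, 6, 6, 6, 6, 6, 6, 6, 6, 6, 6, 6, 4, 0],
)

```text
time_s: 19.68
eef_pos: [448.5, 20.9, 129.9]
ee_rot: [0.706, -0.706, -0.037, 0.038]
force: [0.4, -0.0, -0.1]
grip_width: 1.003
```

```bash
python3 go.py 449 10 0 0
```

```text
t 19.68 p [448.5  20.9 129.9] psi 6.07 w 1.003 F [ 0.4 -0.  -0.1] ydir [-0.001  0.    -1.   ] j [-0.22  0.26  1.85 -0.    1.03 -0.32]
before-turn axes [ -0.5 129.9 -10.9] turn 6.1
after-turn axes [  0.7 129.9 -10.9]
```

Request:
drive_tool(
  gripper=[0, 0, 0, 0, 0, 0, 0, 0, 0, 0, 0, 0],
  offset=[
    [-0.0005, 0, -0.011],
    [0, 0.01, 0],
    [0, 0.016, 0],
    [0, 0.016, 0],
    [0, 0.016, 0],
    [0, 0.016, 0],
    [0, 0.016, 0],
    [0, 0.016, 0],
    [0, 0.014, 0],
    [0, 0.008, 0],
    [0, 0.002, 0],
    [0, 0, 0],
  ],
  turn=[0, 6, 0, 0, 0, 0, 0, 0, 0, 0, 0, 0],
)

```text
time_s: 20.68
eef_pos: [449.4, 9.5, 0.1]
ee_rot: [0.707, -0.707, -0.001, 0.002]
force: [0.0, 0.4, 0.5]
grip_width: 0.999
```

Request:
drive_tool(
  gripper=[0.1, 0.15, 0.2, 0.25, 0.3, 0.35, 0.4, 0.45, 0.5, 0.7, 1, 1, 1],
  offset=[
    [0, 0, 0],
    [0, 0, 0],
    [0, 0, 0],
    [0, 0, 0],
    [0, 0, 0],
    [0, 0, 0],
    [0, 0, 0],
    [0, 0, 0],
    [0, 0, 0],
    [0, 0, 0],
    [0, 0, 0],
    [0, 0, 0],
    [0, 0, 0],
  ],
  turn=[0, 0, 0, 0, 0, 0, 0, 0, 0, 0, 0, 0, 0],
  force=40,
)

```text
time_s: 21.77
eef_pos: [449.6, 9.8, 0.9]
ee_rot: [-0.707, 0.707, 0.001, -0.001]
force: [-3.0, 1.5, 9.6]
grip_width: 0.594
```

```bash
python3 go.py 617 -94.3 110 0; python3 - <<'E'
from h import *
p,d=cap('side','side11'); cv2.imwrite('pics/z11.png',cv2.resize(p[110:260,240:390,::-1],None,fx=4,fy=4,interpolation=2))
E
```

```text
t 21.77 p [449.6   9.8   0.9] psi 0.21 w 0.594 F [-3.   1.5  9.6] ydir [ 0. -0. -1.] j [-0.24  0.5   1.95 -0.    0.69 -0.24]
before-turn axes [ 167.  -109.1 -104.8] turn 0.2
after-turn axes [ 167.4 -109.1 -104.2]
```

View pics/z11.png

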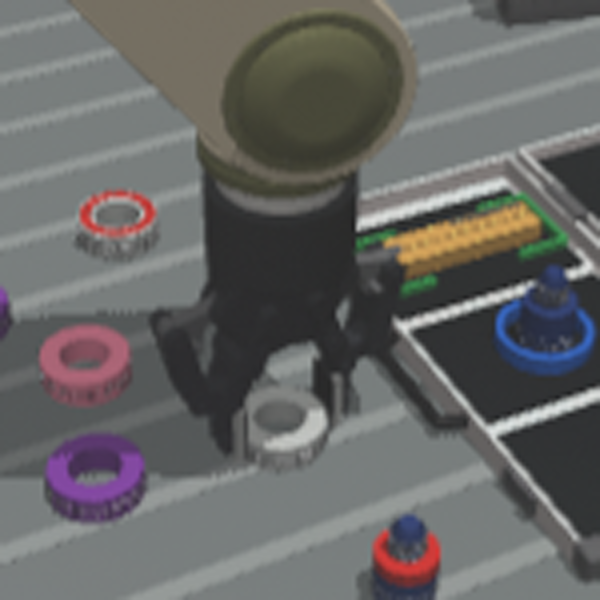

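Request:
drive_tool(
  gripper=[1, 1, 1, 1, 1, 1, 1, 1, 1, 1, 1, 1, 1, 1, 1, 1, 1, 1, 1, 1],
  offset=[
    [0, -0.006, 0],
    [0, -0.016, 0],
    [0, -0.02, 0],
    [0, -0.02, 0],
    [0, -0.02, 0],
    [0, -0.02, 0],
    [0, -0.005, 0],
    [0.009, 0, -0.005],
    [0.016, 0, -0.01],
    [0.02, 0, -0.012],
    [0.02, 0, -0.012],
    [0.02, 0, -0.013],
    [0.02, 0, -0.013],
    [0.02, 0, -0.013],
    [0.02, 0, -0.012],
    [0.012, 0, -0.009],
    [0.007, 0, -0.004],
    [0.003, 0, -0.002],
    [0, 0, 0],
    [0, 0, 0],
  ],
  turn=[0, 0, 0, 0, 0, 0, 0, 0, 0, 0, 0, 0, 0, 0, 0, 0, 0, 0, 0, 0],
)

```text
time_s: 23.48
eef_pos: [616.3, -94.2, 106.6]
ee_rot: [0.707, -0.707, -0.001, 0.002]
force: [-0.1, 0.8, -2.8]
grip_width: 0.598
```

```bash
python3 go.py 617 -94.3 12 0; python3 - <<'E'
from h import *
p,d=cap('side','side12'); cv2.imwrite('pics/z12.png',cv2.resize(p[110:270,310:470,::-1],None,fx=3.7,fy=3.7,interpolation=2))
uv,P=cloud('side',d); c=p[uv[:,1],uv[:,0]].astype(int)
m=(np.hypot(P[:,0]-617,P[:,1]+94)<45)&(P[:,2]>95)&(P[:,2]<130)&(c.min(1)>70); Q=P[m]; print(len(Q),Q.min(0),Q.max(0),cv2.minEnclosingCircle(Q[:,:2].astype(np.float32)))
E
```

```text
t 23.48 p [616.3 -94.2 106.6] psi 0.22 w 0.598 F [-0.1  0.8 -2.8] ydir [-0.001  0.001 -1.   ] j [-0.34  0.64  1.33  0.    1.17 -0.34]
before-turn axes [ 0.8 94.6 -0.2] turn 0.2
after-turn axes [ 0.8 94.6 -0.2]
411 [ 582.39255761 -121.34245945  105.11560953] [654.20195958 -69.44055517 129.94065234] ((618.2972412109375, -103.3104476928711), 36.10076904296875)
```

View pics/z12.png

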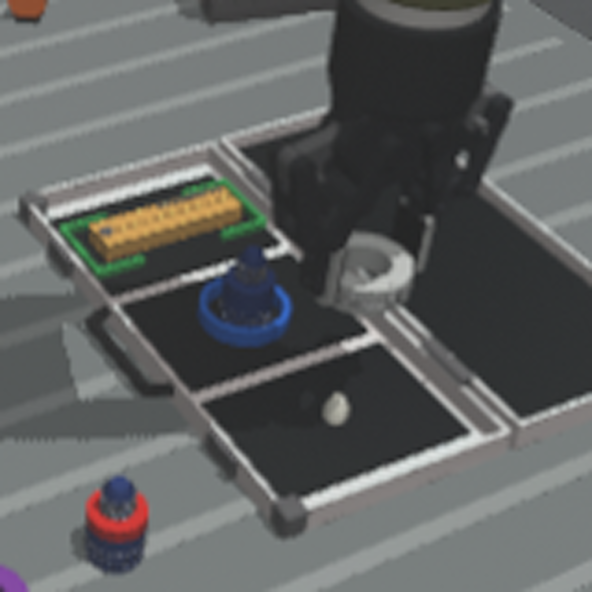

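Request:
drive_tool(
  gripper=[1, 1, 1, 1, 1, 1, 1, 1],
  offset=[
    [0.0005, 0.008, 0],
    [0, 0.014, 0],
    [0, 0.016, 0],
    [0, 0.016, 0],
    [0, 0.014, 0],
    [0, 0.006, 0],
    [0, 0, 0],
    [0, 0, 0],
  ],
  turn=[0, 0, 0, 0, 0, 0, 0, 0],
)

```text
time_s: 24.2
eef_pos: [617.4, -94.4, 33.5]
ee_rot: [-0.707, 0.707, 0.001, -0.001]
force: [0.5, 0.2, -2.1]
grip_width: 0.595
```

```bash
python3 go.py 617 -94.3 8.5 0; python3 - <<'E'
from h import *
p,d=cap('side','side13'); cv2.imwrite('pics/z13.png',cv2.resize(p[150:270,330:450,::-1],None,fx=4.8,fy=4.8,interpolation=2))
E
```

```text
t 24.2 p [617.4 -94.4  33.5] psi 0.22 w 0.595 F [ 0.5  0.2 -2.1] ydir [ 0. -0. -1.] j [-0.34  0.73  1.38 -0.    1.03 -0.34]
before-turn axes [-0.5 25.   0.1] turn 0.2
after-turn axes [-0.5 25.   0.1]
```

View pics/z13.png

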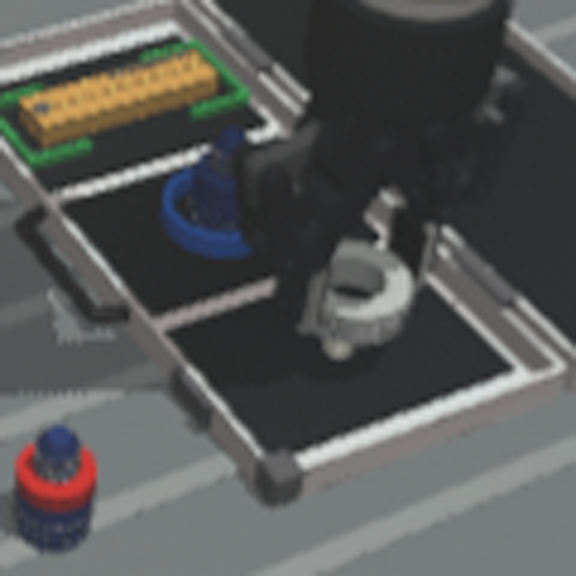

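Request:
drive_tool(
  gripper=[1, 1, 1, 1, 1, 1, 1, 1],
  offset=[
    [0, 0.005, 0],
    [0, 0.006, 0],
    [0, 0.006, 0],
    [0, 0.004, 0],
    [0, 0.002, 0],
    [0, 0.0015, 0],
    [0, 0, 0],
    [0, 0, 0],
  ],
  turn=[0, 0, 0, 0, 0, 0, 0, 0],
)

```text
time_s: 24.92
eef_pos: [617.5, -94.6, 8.9]
ee_rot: [-0.707, 0.707, 0.001, -0.001]
force: [-0.1, 0.4, -2.2]
grip_width: 0.594
```

Request:
drive_tool(
  gripper=[1, 1, 1, 0.4, 0.35, 0.3, 0.25, 0.2, 0.2, 0.2, 0.2, 0.2, 0.2, 0.2, 0.2, 0.2, 0.2],
  offset=[
    [0, 0.0005, 0],
    [0, 0.0005, 0],
    [0, 0, 0],
    [0, 0, 0],
    [0, 0, 0],
    [0, 0, 0],
    [0, 0, 0],
    [0, 0, 0],
    [0, -0.005, 0],
    [0, -0.01, 0],
    [0, -0.02, 0],
    [0, -0.02, 0],
    [0, -0.02, 0],
    [0, -0.02, 0],
    [0, -0.02, 0],
    [0, -0.01, 0],
    [0, 0, 0],
  ],
  turn=[0, 0, 0, 0, 0, 0, 0, 0, 0, 0, 0, 0, 0, 0, 0, 0, 0],
)

```text
time_s: 26.33
eef_pos: [618.5, -94.9, 135.9]
ee_rot: [-0.706, 0.708, 0.003, 0.0]
force: [0.6, -0.1, -0.3]
grip_width: 0.796
```

```bash
python3 go.py 439 -236 130 0; python3 - <<'E'
from h import *
p,d=cap('side','side14'); cv2.imwrite('pics/z14.png',cv2.resize(p[110:270,300:470,::-1],None,fx=3.7,fy=3.7,interpolation=2))
E
```

```text
t 26.33 p [618.5 -94.9 135.9] psi 0.21 w 0.796 F [ 0.6 -0.1 -0.3] ydir [ 0.005 -0.002 -1.   ] j [-0.34  0.61  1.3  -0.    1.23 -0.34]
before-turn axes [-180.     5.3 -140.4] turn 0.2
after-turn axes [-179.5    5.3 -141.1]
```

View pics/z14.png

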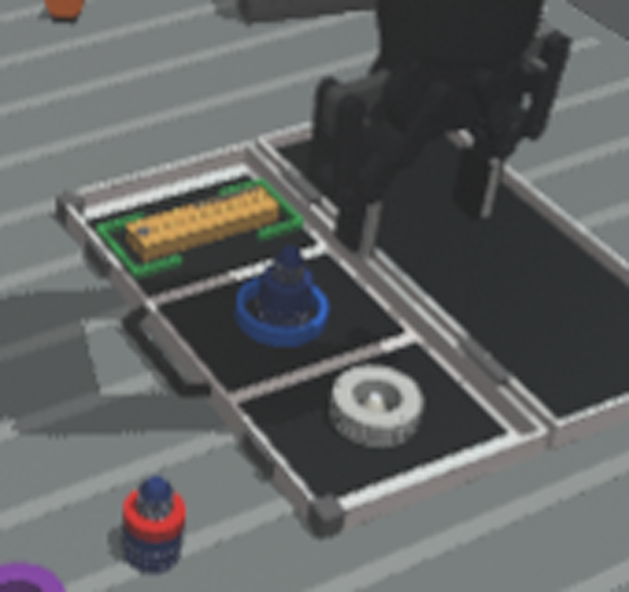

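The ring lies flat with the post in its bore. Now the cap.

Request:
drive_tool(
  gripper=[0.2, 0.2, 0.2, 0.2, 0.2, 0.2, 0.2, 0.2, 0.2, 0.2, 0.2, 0.2, 0.2],
  offset=[
    [-0.008, 0, -0.006],
    [-0.016, 0, -0.013],
    [-0.02, 0, -0.016],
    [-0.02, 0, -0.016],
    [-0.02, 0, -0.016],
    [-0.02, 0, -0.016],
    [-0.02, 0, -0.016],
    [-0.02, 0, -0.016],
    [-0.018, 0, -0.013],
    [-0.012, 0, -0.009],
    [-0.005, 0, -0.004],
    [0, 0, 0],
    [0, 0, 0],
  ],
  turn=[0, 0, 0, 0, 0, 0, 0, 0, 0, 0, 0, 0, 0],
)

```text
time_s: 27.47
eef_pos: [438.8, -235.9, 132.3]
ee_rot: [0.707, -0.707, -0.001, 0.001]
force: [0.6, -0.4, 0.2]
grip_width: 0.805
```

```bash
python3 go.py 439 -236 6 0
```

```text
t 27.47 p [ 438.8 -235.9  132.3] psi 0.18 w 0.805 F [ 0.6 -0.4  0.2] ydir [-0.001  0.001 -1.   ] j [-0.73  0.36  1.71  0.    1.07 -0.73]
before-turn axes [  0.2 126.3  -0.2] turn 0.2
after-turn axes [  0.2 126.3  -0.2]
```

Request:
drive_tool(
  gripper=[0.2, 0.2, 0.2, 0.2, 0.2, 0.2, 0.2, 0.2, 0.2, 0.2, 0.2],
  offset=[
    [0, 0.01, 0],
    [0, 0.016, 0],
    [0, 0.017, 0],
    [0, 0.017, 0],
    [0, 0.017, 0],
    [0, 0.016, 0],
    [0, 0.015, 0],
    [0, 0.01, 0],
    [0, 0.006, 0],
    [0, 0.002, 0],
    [0, 0, 0],
  ],
  turn=[0, 0, 0, 0, 0, 0, 0, 0, 0, 0, 0],
)

```text
time_s: 28.38
eef_pos: [439.1, -236.0, 6.6]
ee_rot: [0.707, -0.707, -0.001, 0.001]
force: [0.1, 0.2, 0.3]
grip_width: 0.798
```

Request:
drive_tool(
  gripper=[0.3, 0.4, 0.45, 0.5, 0.55, 0.58, 0.61, 0.65, 0.8, 1, 1, 1],
  offset=[
    [0, 0, 0],
    [0, 0, 0],
    [0, 0, 0],
    [0, 0, 0],
    [0, 0, 0],
    [0, 0, 0],
    [0, 0, 0],
    [0, 0, 0],
    [0, 0, 0],
    [0, 0, 0],
    [0, 0, 0],
    [0, 0, 0],
  ],
  turn=[0, 0, 0, 0, 0, 0, 0, 0, 0, 0, 0, 0],
  force=25,
)

```text
time_s: 29.38
eef_pos: [439.0, -236.3, 7.1]
ee_rot: [-0.707, 0.707, 0.001, -0.001]
force: [-1.5, 0.4, 4.9]
grip_width: 0.389
```

```bash
python3 go.py 619 4.7 145 0; python3 - <<'E'
from h import *
p,d=cap('side','side15'); cv2.imwrite('pics/z15.png',cv2.resize(p[200:340,290:450,::-1],None,fx=4,fy=4,interpolation=2))
uv,P=cloud('side',d); 
m=(np.hypot(P[:,0]-618,P[:,1]-4)<12)&(P[:,2]>48); Q=P[m]; print('thread tip side',len(Q),Q.mean(0).round(1),cv2.minEnclosingCircle(Q[:,:2].astype(np.float32)))
p,d=cap('top','top15'); uv,P=cloud('top',d); 
m=(np.hypot(P[:,0]-618,P[:,1]-4)<14)&(P[:,2]>48); Q=P[m]; print('thread tip top',len(Q),Q.mean(0).round(1),cv2.minEnclosingCircle(Q[:,:2].astype(np.float32)))
E
```

```text
t 29.38 p [ 439.  -236.3    7.1] psi 0.22 w 0.389 F [-1.5  0.4  4.9] ydir [ 0. -0. -1.] j [-0.73  0.56  1.8  -0.    0.78 -0.73]
before-turn axes [ 180.9 -138.   240.3] turn 0.2
after-turn axes [ 180.  -138.   240.9]
thread tip side 0 [nan nan nan] ((0.0, 0.0), 0.0)
thread tip top 37 [619.4   5.3  56.1] ((620.6761474609375, 5.5074310302734375), 9.554468154907227)<stdin>:4: RuntimeWarning: Mean of empty slice.
  ret = um.true_divide(
```

View pics/z15.png

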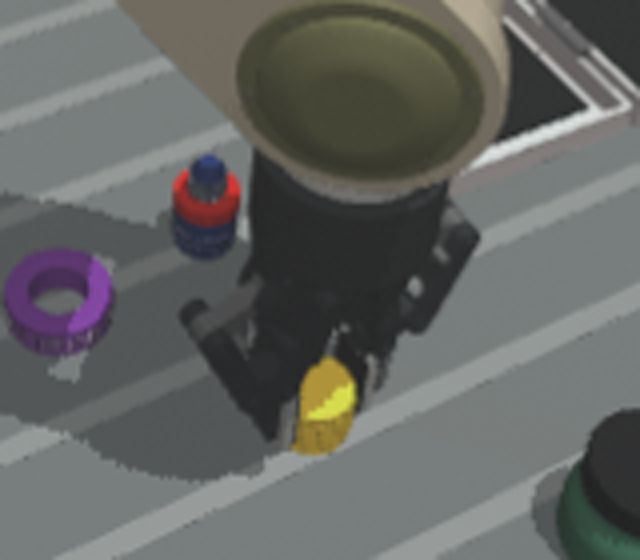

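Request:
drive_tool(
  gripper=[1, 1, 1, 1, 1, 1, 1, 1, 1, 1],
  offset=[
    [0, -0.006, 0],
    [0, -0.014, 0],
    [0, -0.018, 0],
    [0, -0.02, 0],
    [0, -0.02, 0],
    [0, -0.02, 0],
    [0, -0.018, 0],
    [0, -0.012, 0],
    [0, -0.006, 0],
    [0, 0, 0],
  ],
  turn=[0, 0, 0, 0, 0, 0, 0, 0, 0, 0],
)

```text
time_s: 30.32
eef_pos: [439.3, -236.5, 141.9]
ee_rot: [-0.707, 0.708, 0.002, -0.001]
force: [-0.3, 0.6, -0.5]
grip_width: 0.391
```

Request:
drive_tool(
  gripper=[1, 1, 1, 1, 1, 1, 1, 1, 1, 1, 1, 1, 1, 1, 1, 1],
  offset=[
    [0.006, 0, 0.008],
    [0.012, 0, 0.016],
    [0.015, 0, 0.02],
    [0.015, 0, 0.02],
    [0.015, 0, 0.02],
    [0.015, 0, 0.02],
    [0.015, 0, 0.02],
    [0.015, 0, 0.02],
    [0.015, 0, 0.02],
    [0.015, 0, 0.02],
    [0.015, 0, 0.02],
    [0.012, 0, 0.016],
    [0.01, 0, 0.014],
    [0.005, 0, 0.006],
    [0, 0, 0],
    [0, 0, 0],
  ],
  turn=[0, 0, 0, 0, 0, 0, 0, 0, 0, 0, 0, 0, 0, 0, 0, 0],
)

```text
time_s: 31.65
eef_pos: [617.6, 4.5, 139.9]
ee_rot: [0.707, -0.707, -0.001, 0.002]
force: [0.1, -0.3, 0.3]
grip_width: 0.391
```

```bash
python3 go.py 619.1 4.8 75 0; python3 - <<'E'
from h import *
p,d=cap('side','side16'); cv2.imwrite('pics/z16.png',cv2.resize(p[60:260,290:490,::-1],None,fx=3,fy=3,interpolation=2))
uv,P=cloud('side',d); c=p[uv[:,1],uv[:,0]].astype(int)
m=(c[:,0]-c[:,2]>60)&(np.hypot(P[:,0]-618,P[:,1]-4)<40)&(P[:,2]>60); Q=P[m]; print(Q.min(0),Q.max(0))
m=(np.hypot(P[:,0]-618,P[:,1]-4)<12)&(P[:,2]>52)&(P[:,2]<70); print('thr',P[m].mean(0),m.sum())
E
```

```text
t 31.65 p [617.6   4.5 139.9] psi 0.23 w 0.391 F [ 0.1 -0.3  0.3] ydir [-0.002  0.    -1.   ] j [-0.18  0.59  1.32 -0.    1.23 -0.19]
before-turn axes [ 1.6 64.9  0.3] turn 0.2
after-turn axes [ 1.6 64.9  0.3]
[601.41950122 -13.09329911 133.33710724] [634.00113922  19.83023841 163.30693133]
thr [616.47580901   1.4098989   56.50893028] 44
```

View pics/z16.png

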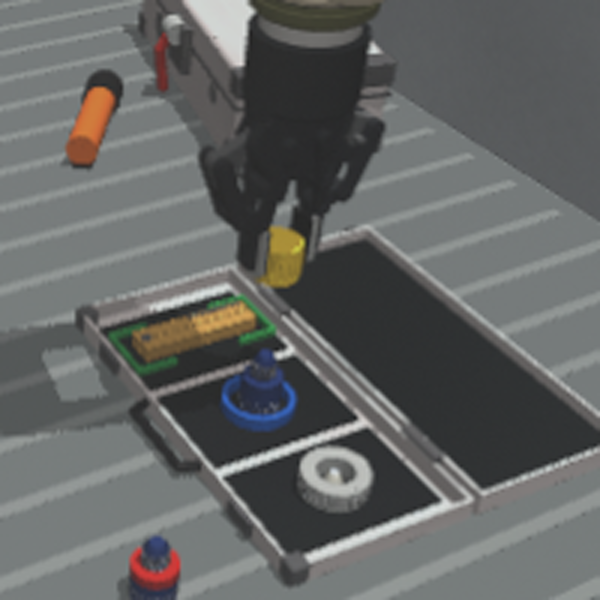

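Request:
drive_tool(
  gripper=[1, 1, 1, 1, 1, 1, 1, 1, 1, 1, 1],
  offset=[
    [0.001, 0.01, 0],
    [0, 0.014, 0],
    [0, 0.014, 0],
    [0, 0.014, 0],
    [0, 0.01, 0],
    [0, 0.006, 0],
    [0, 0.005, 0],
    [0, 0.005, 0],
    [0, 0.004, 0],
    [0, 0, 0],
    [0, 0, 0],
  ],
  turn=[0, 0, 0, 0, 0, 0, 0, 0, 0, 0, 0],
)

```text
time_s: 32.62
eef_pos: [619.2, 4.5, 59.0]
ee_rot: [-0.707, 0.707, 0.001, -0.001]
force: [-0.7, 1.0, -0.2]
grip_width: 0.389
```

```bash
python3 go.py 619.1 4.8 48 0; python3 - <<'E'
from h import *
p,d=cap('side','side17'); cv2.imwrite('pics/z17.png',cv2.resize(p[120:240,310:450,::-1],None,fx=4,fy=4,interpolation=2))
E
```

```text
t 32.62 p [619.2   4.5  59. ] psi 0.21 w 0.389 F [-0.7  1.  -0.2] ydir [ 0. -0. -1.] j [-0.18  0.69  1.39 -0.    1.07 -0.19]
before-turn axes [-0.1 11.   0.3] turn 0.2
after-turn axes [-0.1 11.   0.3]
```

View pics/z17.png

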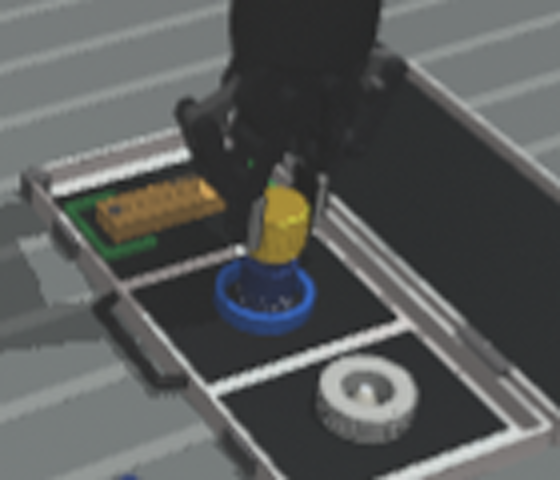

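The cap is over the thread. Lowering gently.

Request:
drive_tool(
  gripper=[1, 1, 1, 1, 1, 1, 1, 1],
  offset=[
    [0, 0.003, 0],
    [0, 0.003, 0],
    [0, 0.002, 0],
    [0, 0.001, 0],
    [0, 0.001, 0],
    [0, 0.0005, 0],
    [0, 0, 0],
    [0, 0, 0],
  ],
  turn=[0, 0, 0, 0, 0, 0, 0, 0],
)

```text
time_s: 33.33
eef_pos: [619.1, 4.4, 48.4]
ee_rot: [-0.707, 0.707, 0.001, -0.001]
force: [-0.6, -0.6, 0.2]
grip_width: 0.388
```

Request:
drive_tool(
  gripper=[1, 1, 1],
  offset=[
    [0, 0.0005, 0],
    [0, 0, 0],
    [0, 0, 0],
  ],
  turn=[0, 0, 0],
)

```text
time_s: 33.58
eef_pos: [619.2, 4.4, 48.1]
ee_rot: [-0.707, 0.707, 0.001, -0.001]
force: [-0.1, 0.4, 3.8]
grip_width: 0.393
```

Request:
drive_tool(
  gripper=[0.6, 0.57, 0.54, 0.5, 0.45, 0.4, 0.35, 0.3, 0.3, 0.3, 0.3, 0.3, 0.3, 0.3, 0.3, 0.3, 0.3, 0.3],
  offset=[
    [0, 0, 0],
    [0, 0, 0],
    [0, 0, 0],
    [0, 0, 0],
    [0, 0, 0],
    [0, 0, 0],
    [0, 0, 0],
    [0, 0, 0],
    [0, -0.005, 0],
    [0, -0.01, 0],
    [0, -0.02, 0],
    [0, -0.02, 0],
    [0, -0.025, 0],
    [0, -0.025, 0],
    [0, -0.025, 0],
    [0, -0.02, 0],
    [0, 0, 0],
    [0, 0, 0],
  ],
  turn=[0, 0, 0, 0, 0, 0, 0, 0, 0, 0, 0, 0, 0, 0, 0, 0, 0, 0],
)

```text
time_s: 35.08
eef_pos: [619.4, 4.4, 199.5]
ee_rot: [-0.707, 0.707, 0.002, -0.0]
force: [-1.1, 0.7, -1.5]
grip_width: 0.701
```

```bash
python3 go.py; python3 - <<'E'
from h import *
p,d=cap('side','side18'); cv2.imwrite('pics/z18.png',cv2.resize(p[120:280,220:450,::-1],None,fx=3.4,fy=3.4,interpolation=2))
uv,P=cloud('side',d); c=p[uv[:,1],uv[:,0]].astype(int)
m=(c[:,0]-c[:,2]>60)&(np.hypot(P[:,0]-618,P[:,1]-4)<40)&(P[:,2]>30); Q=P[m]; print('cap',Q.min(0),Q.max(0))
m=(c[:,0]-c[:,2]>40)&(abs(P[:,0]-622)<70)&(abs(P[:,1]-106)<40)&(P[:,2]<40); Q=P[m]; print('comb',Q.max(0)[2],np.percentile(Q[:,2],80),cv2.minAreaRect(Q[:,:2].astype(np.float32)))
m=(c.min(1)>80)&(np.hypot(P[:,0]-617,P[:,1]+94)<32)&(P[:,2]>20); Q=P[m]; print('ring',np.median(Q[:,2]),cv2.minEnclosingCircle(Q[:,:2].astype(np.float32)))
E
```

```text
t 35.08 p [619.4   4.4 199.5] psi 0.21 w 0.701 F [-1.1  0.7 -1.5] ydir [ 0.003 -0.001 -1.   ] j [-0.18  0.54  1.24 -0.    1.36 -0.19]
cap [597.88904636 -15.09713934  42.69699857] [635.07956036  20.98927989  70.79042713]
comb 23.62044497592126 20.493748978784332 ((633.1785888671875, 109.10232543945312), (52.31085968017578, 123.31413269042969), 81.57870483398438)
ring 23.709171470373008 ((614.7591552734375, -94.5056381225586), 26.768531799316406)
```

View pics/z18.png

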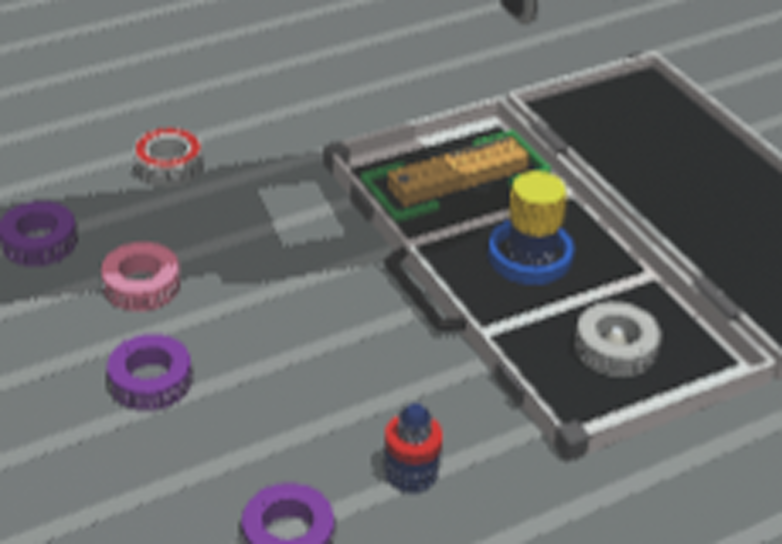

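The picture shows the cap level on the shoulder (its top measures about 70 mm, 69 expected). The ring is flat on the post, the comb is shut in the tray, and the rejects are untouched. Handing in.

```bash
python3 -c "
from rig import ctrl
print(ctrl.finish_job())"
```

```text
the job is handed in; nothing more can be done
None
```

All four good gauges are back in the case, and I handed the job in at about 35 s of the 115 s allowed. No verdict was reported.

1. **Comb:** I squeezed it shut at mid-length and laid it flat inside the green rails. The last pictures show the leaves side by side and the comb inside the rails.
2. **Plug:** I stood it in the blue cup, felt it touch the floor, and let go. It stood upright before I touched the cap.
3. **Ring:** I laid it flat with the white post in its bore. Its top measured about 24 mm, against 25 mm expected.
4. **Cap:** I lowered it over the plug's thread until it touched the shoulder, then released it. Its top measured up to about 71 mm, against 69 mm expected, which agrees with it being seated.

The red-marked ring and plug were not touched, and nothing was left touching the robot.

- **Failed check:** the final automatic measurement of the comb's outline also picked up yellow cap pixels, so it is not valid. I judged the comb by the pictures and by its top height of about 20.5 mm, against 21 mm expected.
- **Camera disagreement:** the two cameras disagreed by about 2 to 4 mm on positions. I used their average, and every fit had more room than that.

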